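# Open the desktop computer's latched cover

## Robot

A 6-joint arm with a two-finger parallel gripper is mounted at the origin on the work surface. World frame = base frame: x ahead of the robot, y to its left, z up, the work surface at z = 0. Lengths are in mm, angles in degrees, forces in N, time in s.
With the tool pointing down it reaches from about 350 to 850 mm from the base axis. Payload 8.1 kg.
Tool frame: the origin (TCP) lies between the finger pads; the fingertips stand 17 mm ahead of it and the grasp point (between the pads) lies 2 mm behind it; z points along the fingers, y is the line along which they close (so a half turn about z gives the same grasp; the last joint's range is limited). The gripper opens to 85 mm and grips with 20 to 120 N. Pads are 22 mm wide; open, the fingers measure 114 mm over their backs; the gripper's body (76 mm by 85 mm) begins 54 mm behind the grasp point. The pads swing forward as they close: fully open they stand 13 mm farther back than shut.
Start: joints at [59.049, 7.471, 85.268, -0, 87.261, -4.893], TCP at [263.55, 539.024, 248.292] pointing down, gripper open.
Joint ranges: [-169.43, 169.43], [-51.17, 129.36], [1.28, 143.12], [-76.62, 256.62], [0, 156.53], [-152.29, 152.29]. Speed limits (degrees/s): [136.94, 136.94, 159.86, 180, 180, 180].

## Interface

Orientations are given as [roll, pitch, yaw] about the fixed x, y, z axes, in that order (R = Rz(yaw) Ry(pitch) Rx(roll)).
In Python, from bench import sense, snapshot, hand_in, trace, place_of gives the robot as it stands.
- The arm moves only by the shell command python3 -m handwheel 'ROWS' [FORCE]. ROWS is JSON, a list of rows, each a list of 7 numbers: the opening, from -1 (shut) to 1 (fully open), then the shift along the tool's x, y, z in cm, then the turn, a rotation vector about the tool's x, y, z in rad. A call has 1 to 12 rows; each row shifts and turns the commanded pose from where the row before left it, along the tool's axes as they then stand; what a row does not reach is not made up. A row lasts 1/12 s, in which the tool goes at most 41.7 mm and 7.16 degrees, less where a joint would pass 70% of its speed; a pose out of reach is approached as far as the arm can. A call with a gripper value outside its range is refused whole. The fingers move at their own pace and stop on an object; FORCE is the grip in N (left out, the last holds). Time passes only in rows, so rows that do not move let the fingers close. It gives the time, the measured TCP pose, the force, the opening and the grip force at its end, in the units of the state.
- sense(): the state, without advancing time (a new reading comes with each control period).
- snapshot(name): name is "side" or "top"; returns a dict with "image" (480x640x3 uint8, red, green, blue), "intrinsics" (3x3 intrinsics, pixels), "R" (3x3) and "t" (3): a world point X has camera coordinates R X + t. Camera axes: x right, y down, z forward; pixel columns grow to the right and rows downward; lengths in mm; the calibration is good to about 2 mm. A picture is of the moment at which its call begins. There is no depth.
- hand_in(): hands the job in; it is judged then, once.
Trained networks look in a picture, given as the dict that the camera call returned (one of the last four; its "shot" number tells which), for a name from the list of things; names that differ only in an ending like _2 or _b are one class to them, and where a whole thing is asked for, a point or a joint stands for the part that bears it (a point fixed in the world has none). Each returns a list of dicts, best first, with "conf" (0 to 1); they miss things now and then, are a little off and sometimes report something else, mostly with a low value. They report only what shows in the picture. A call takes as long as a camera call.
- trace(picture, query): "pixels" (480x640 bool, what is visible of it).
- place_of(picture, query): "location" ([x, y, z] in mm, in world coordinates, good to about 4 mm: a listed point, or the origin of a listed thing).
The state is a dict: "time": time; "joint_pos": joint angles; "qd": joint speeds; "joint_efforts": joint torques, N m; "tool_pos": TCP position; "tcp_rot": TCP orientation; "ft_force": force on the tool from outside, world axes, zero at the start; "wrist_torque": the same for the moment, N m; "finger_gap": finger opening in mm; "grip_force": force on a finger pad.
Only numpy, scipy, OpenCV 4.12 (cv2) and the standard library are available. Lean on these libraries where they do the work, as an engineer would, in place of code of your own. Each camera call takes 0.05 s, during which the arm holds its last target. There are 200 camera calls.

## Task

On this repair bench, open the black desktop computer so that its memory can be reached: pull up the recessed paddle in its cover to trip the latch, and raise the cover until it stands at least 45 degrees open. Let go, so that the cover stays up by itself and the paddle springs back. Do not pull the same kind of paddle on the smaller, lower grey steel toolbox beside it.

Things in the scene. Friction and masses are not known exactly. Their poses are not given: they have to be found in the camera images.
- pc: Desktop computer, black, fixed, lying flat: 250 mm wide (y), 250 deep (x), 104 high over its cover; left or right of the toolbox. Origin: centre of its underside on the bench; x points from its front to its rear, away from the robot, z up. In the cover, 14 mm behind its front edge, centred in y, is an open recess 140 wide (y), 75 long (x), 40 deep below the cover's top, with the paddle in it.
- pc_paddle (a point): Centre of the paddle's grip bar: round, 14 mm thick, 40 long along y, on the front end of a flap 34 wide, 5 thick, plain aluminium. Shut: 95 mm above the bench, 9 below the cover's top, 27 behind the recess's front wall (84 before the computer's origin), 50 free beside each end, 24 under it. Pinched by its flat ends from above it turns easily in the fingers. Axes as pc when shut.
- pc_latch (a joint): Angle of the computer's paddle against its cover, rad: 0 flush, up to 0.6 with the bar pulled up. It pivots about a y axis 48 mm behind the bar, at the bar's height. Below about 0.3 the cover stays locked; from there the latch is free. Sprung: about 1 N at the bar to begin, 3 N at 0.6; let go, it returns to 0.
- pc_cover (a joint): Opening angle of the computer's cover, rad: 0 shut, up to 1.4. Hinge along y at the rear edge, 125 mm behind the computer's origin, 100 above the bench (209 behind the bar, 5 above it): the front edge rises and swings back, away from the robot. Stiff hinge: the cover (0.45 kg) stays where it is left and takes about 8 N at the bar to raise.
- toolbox_latch (a joint): Angle of the like paddle on the bystander toolbox, rad: 0 flush, 0.6 fully pulled. The toolbox is a grey ribbed steel box fixed to the bench, 200 mm wide, 190 deep, 84 high, with a drive lying on its lid. Leave its paddle alone.

How it is judged (in metres and radians):
On the way, in this order (a step that is already met when the one before it is completed fails the run):
1. the computer's paddle is pulled up and its latch tripped (value of joint pc_latch above 0.28 rad), for 0.1 s.
2. the computer's cover is raised (value of joint pc_cover above 0.74 rad), for 0.1 s.
At the end, for the whole second after the job is handed in: The computer's cover stands open by at least about 45 degrees (0.74 rad) and at rest, its paddle has sprung back (under 0.15 rad), and the toolbox's paddle is flush (under 0.15 rad) (value of joint pc_cover above 0.74 rad and velocity of joint pc_cover between -0.05 and 0.05 rad/s and value of joint each of pc_latch, toolbox_latch below 0.15 rad); the robot touches nothing.
It fails at once if the toolbox's paddle is pulled (value of joint toolbox_latch above 0.2 rad).
It also fails if it takes over 38 s, if anything falls off the work surface, if the arm or the gripper's body presses on something with over 40 N, if the wrist force passes 120 N, or if a joint passes its speed limit or range.

## Working session

There is one attempt and no reset: what is moved stays moved. The work goes in short steps, Python scripts to look and compute and a shell command to move; the robot and the scene stay as the last step left them, time stands still between calls to the robot, and variables do not carry over. Pictures are saved under pics/ and viewed, at most 10 in all, crops included, and the job is handed in when it is done.

```bash
mkdir -p pics
python3 - <<'E'
from bench import *
import cv2,numpy as np
s=sense();print(s['time'],s['tool_pos'],s['tcp_rot'],s['finger_gap'],s['ft_force'])
for n in("side","top"):
    p=snapshot(n);cv2.imwrite(f"pics/{n}0.png",p['image'][:,:,::-1])
    for q in("pc","pc_paddle","toolbox_latch"):
        for r in place_of(p,q)[:3]:
            L=np.array(r['location']);c=p['R']@L+p['t'];u=p['intrinsics']@c
            print(n,q,L.round(1),round(r['conf'],2),(u[:2]/u[2]).round())
E
```

```text
0.0 [263.29141658 538.57525469 247.26277339] [-1.79896191e+02 -8.09649387e-03  1.53941928e+02] 85.22478585270859 [ 0.70290946 -0.04196523 -0.24019896]
side pc [546.3 170.    0.7] 0.95 [319. 354.]
side pc_paddle [463.1 160.9  94.3] 0.69 [390. 305.]Traceback (most recent call last):
  File "<stdin>", line 7, in <module>
ValueError: it knows: pc, pc_paddle
```

```bash
cat > h.py <<'E'
from bench import *
import cv2,numpy as np
def px(p,L):
    u=p['intrinsics']@(p['R']@np.array(L,float)+p['t']);return u[:2]/u[2]
E
python3 - <<'E'
from h import *
P=[]
for n in("side","top"):
    p=snapshot(n);cv2.imwrite(f"pics/{n}1.png",p['image'][:,:,::-1])
    for q in("pc","pc_paddle"):
        for r in place_of(p,q)[:3]:
            print(n,q,np.round(r['location'],1),round(r['conf'],2),px(p,r['location']).round())
        for r in trace(p,q)[:2]:
            m=r['pixels'];v,u=np.nonzero(m);R=cv2.minAreaRect(np.c_[u,v].astype(np.float32));print(' trace',round(r['conf'],2),len(u),u.mean().round(1),v.mean().round(1),R)
    print(n,'cam',(-p['R'].T@p['t']).round())
E
```

```text
side pc [551.1 174.2  -1.5] 0.81 [315. 357.]
 trace 0.83 49135 318.3 348.0 ((316.14080810546875, 341.89697265625), (266.57086181640625, 215.2642822265625), 2.9108378887176514)
side pc_paddle [463.6 163.8  93.1] 0.87 [389. 308.]
 trace 0.96 1130 374.7 303.6 ((374.5, 304.0), (30.0, 47.0), 90.0)
side cam [458. 556. 450.]
top pc [541.3 171.6   4.3] 0.57 [206. 296.]
 trace 0.83 30689 192.1 292.1 ((190.7579345703125, 292.17999267578125), (175.38526916503906, 182.1149139404297), 82.76976013183594)
top pc_paddle [465.9 160.7  96.8] 0.59 [198. 345.]
 trace 0.96 1062 197.0 332.6 ((197.87669372558594, 332.9191589355469), (39.35118865966797, 41.55868911743164), 82.64761352539062)
top cam [485.   4. 886.]
```

View pics/top1.png

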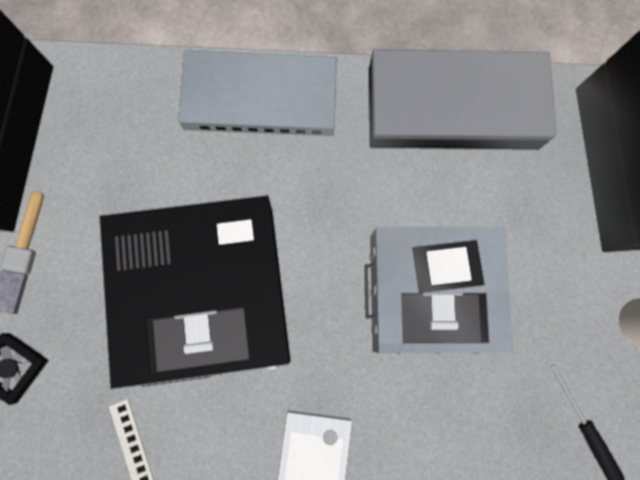

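View pics/side1.png

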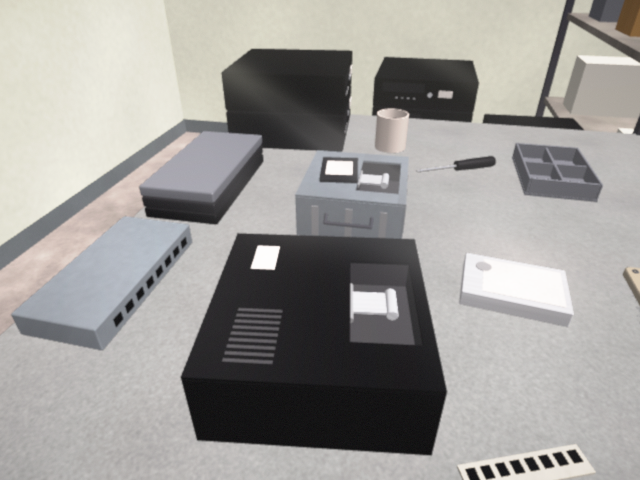

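The black PC is at left in the top view, with its bar at about (199,348) top and (391,304) side. The toolbox is at right in the top view, around (443,290). Next I triangulate the bar and get the yaw from the cover corners.

Run:
```python
from h import *
s=snapshot("side");t=snapshot("top")
def bp(p,u,z):
    d=p['R'].T@np.linalg.inv(p['intrinsics'])@[*u,1];c=-p['R'].T@p['t'];return c+d*(z-c[2])/d[2]
for nm,p,us in(("top",t,[(102,215),(268,197),(289,361),(111,386),(148,319),(243,308),(249,359),(155,373)]),("side",s,[(238,235),(413,240),(433,379),(204,375),(350,264),(407,265)])):
    for u in us: print(nm,u,bp(p,u,104).round(1))
for p,u in((t,(199,348)),(s,(391,304))): print('bar',bp(p,u,95).round(1))
Pm=[p['intrinsics']@np.c_[p['R'],p['t']] for p in(t,s)]
X=cv2.triangulatePoints(Pm[0],Pm[1],np.array([199.,348]),np.array([391.,304]));print((X[:3]/X[3]).T)
c=np.array([bp(t,u,104)[:2] for u in[(102,215),(268,197),(289,361),(111,386)]],np.float32);print(cv2.minAreaRect(c))
for p in(t,s):  # bar ends via bright mask
    r=trace(p,"pc_paddle")[0]['pixels'];v,u=np.nonzero(r);W=np.array([bp(p,(a,b),95)[:2] for a,b in zip(u,v)],np.float32);print(cv2.minAreaRect(W),W.min(0),W.max(0))
```

```text
top (102, 215) [649.4 312.4 104. ]
top (268, 197) [686.  70. 104.]
top (289, 361) [447.2  28.6 104. ]
top (111, 386) [406.3 275.1 104. ]
top (148, 319) [500.1 232.1 104. ]
top (243, 308) [519.9  97.9 104. ]
top (249, 359) [448.4  85.4 104. ]
top (155, 373) [425.5 215.8 104. ]
side (238, 235) [685.4  74.9 104. ]
side (413, 240) [444.2  32.5 104. ]
side (433, 379) [414.5 264.  104. ]
side (204, 375) [627.  308.9 104. ]
side (350, 264) [520.1 105.8 104. ]
side (407, 265) [448.9  91.6 104. ]
bar [461.4 158.7  95. ]
bar [462.3 159.2  95. ]
[[461.77837289 158.77702098  94.67070296]]
((546.7447509765625, 170.2601318359375), (245.9653778076172, 249.83731079101562), 8.707630157470703)
((483.6131591796875, 163.75234985351562), (57.060813903808594, 59.35059356689453), 7.582637786865234) [453.8148  137.67934] [514.7424 196.2939]
((481.9498291015625, 162.0589141845703), (53.629390716552734, 62.20720291137695), 9.401900291442871) [452.75073 132.36723] [513.46    197.12509]
```

```bash
python3 -m handwheel '[[1,0,0,0,0,0,-0.1225],[1,0,0,0,0,0,-0.1225],[1,0,0,0,0,0,-0.1225],[1,0,0,0,0,0,-0.1225],[1,0,0,0,0,0,-0.1225],[1,0,0,0,0,0,0]]' 40; python3 -m handwheel '[[1,-1.143,-3.384,0,0,0,0],[1,-1.143,-3.384,0,0,0,0],[1,-1.143,-3.384,0,0,0,0],[1,-1.143,-3.384,0,0,0,0],[1,-1.143,-3.384,0,0,0,0],[1,-1.143,-3.384,0,0,0,0],[1,-1.143,-3.384,0,0,0,0],[1,-1.143,-3.384,0,0,0,0],[1,-1.143,-3.384,0,0,0,0],[1,-1.143,-3.384,0,0,0,0],[1,-1.143,-3.384,0,0,0,0],[1,-1.143,-3.384,0,0,0,0]]'; python3 -m handwheel '[[1,0,0,0,0,0,0],[1,0,0,0,0,0,0]]'
```

```text
time: 1.35
tool_pos: [263.6, 539.0, 248.3]
tcp_rot: [-180.0, 0.0, -170.6]
ft_force: [-0.2, -0.4, -0.5]
finger_gap: 85.4
grip_force: 0.0
time: 2.35
tool_pos: [463.3, 157.9, 248.6]
tcp_rot: [180.0, 0.0, -171.2]
ft_force: [0.5, 0.6, 0.3]
finger_gap: 85.3
grip_force: 0.0
time: 2.52
tool_pos: [463.5, 157.9, 248.4]
tcp_rot: [180.0, 0.0, -171.4]
ft_force: [-0.3, -0.3, -0.2]
finger_gap: 85.4
grip_force: 0.0
```

```bash
python3 -m handwheel '[[1,0.13,0.13,2.5,0,0,0],[1,0,0,2.5,0,0,0],[1,0,0,2.5,0,0,0],[1,0,0,2,0,0,0],[1,0,0,1.5,0,0,0],[1,0,0,1.2,0,0,0],[1,0,0,1,0,0,0],[1,0,0,1,0,0,0],[1,0,0,1,0,0,0],[1,0,0,0.5,0,0,0],[1,0,0,0,0,0,0]]'
python3 - <<'E'
from h import *
p=snapshot("side");q=snapshot("top")
a=p['image'][200:400,270:490];b=q['image'][250:450,90:310]
cv2.imwrite("pics/g1.png",cv2.resize(np.hstack([a,b]),None,fx=1.8,fy=1.8,interpolation=2)[:,:,::-1])
E
```

```text
time: 3.43
tool_pos: [460.6, 160.5, 90.1]
tcp_rot: [-180.0, -0.1, -171.0]
ft_force: [-0.6, 0.1, -0.1]
finger_gap: 85.4
grip_force: 0.0
```

View pics/g1.png

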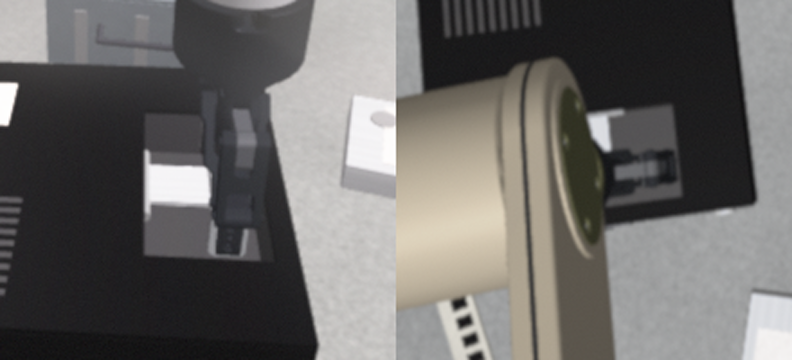

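The fingers are inside the recess on either side of the bar, which the near finger hides at about (230,200) in the left crop. There is no contact force, so I close.

```bash
python3 -m handwheel '[[-1,0,0,0,0,0,0],[-1,0,0,0,0,0,0],[-1,0,0,0,0,0,0],[-1,0,0,0,0,0,0],[-1,0,0,0,0,0,0],[-1,0,0,0,0,0,0],[-1,0,0,0,0,0,0],[-1,0,0,0,0,0,0],[-1,0,0,0,0,0,0],[-1,0,0,0,0,0,0]]' 60
```

```text
time: 4.37
tool_pos: [461.6, 159.2, 92.1]
tcp_rot: [-179.8, 0.0, -170.9]
ft_force: [-3.1, -8.7, 7.4]
finger_gap: 38.8
grip_force: 59.2
```

```bash
python3 -m handwheel '[[-1,-0.02,0,-0.48,0,0,0],[-1,-0.07,0,-0.48,0,0,0],[-1,-0.12,0,-0.46,0,0,0],[-1,-0.16,0,-0.45,0,0,0],[-1,-0.21,0,-0.43,0,0,0],[-1,-0.2,0,-0.3,0,0,0],[-1,0,0,0,0,0,0],[-1,0,0,0,0,0,0]]'
python3 - <<'E'
from h import *
p=snapshot("side")
cv2.imwrite("pics/g2.png",p['image'][150:420,180:520,::-1])
E
```

```text
time: 5.03
tool_pos: [466.5, 159.8, 115.0]
tcp_rot: [-179.8, -0.4, -171.0]
ft_force: [-2.5, -7.9, -8.2]
finger_gap: 38.7
grip_force: 61.2
```

View pics/g2.png

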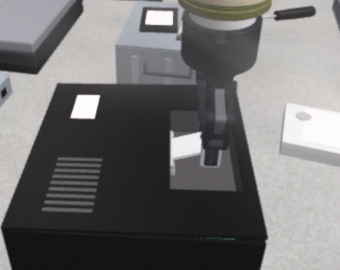

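The flap is tilted up in the fingers at about (190,145), and the bar has risen some 25 mm, so the latch is tripped. Now I raise the cover along its arc.

```bash
python3 -m handwheel '[[-1,-0.12,0,-0.8,0,0.025,0],[-1,-0.12,0,-0.8,0,0.025,0],[-1,-0.14,0,-0.79,0,0.025,0],[-1,-0.14,0,-0.79,0,0.025,0],[-1,-0.17,0,-0.78,0,0.025,0],[-1,-0.17,0,-0.78,0,0.025,0],[-1,-0.19,0,-0.78,0,0.025,0],[-1,-0.19,0,-0.78,0,0.025,0],[-1,-0.21,0,-0.77,0,0.025,0],[-1,-0.21,0,-0.77,0,0.025,0],[-1,-0.24,0,-0.77,0,0.025,0],[-1,-0.24,0,-0.77,0,0.025,0]]'
```

```text
time: 6.08
tool_pos: [500.3, 165.1, 204.7]
tcp_rot: [-179.8, -17.7, -171.1]
ft_force: [-8.0, -8.2, -6.3]
finger_gap: 38.4
grip_force: 61.2
```

```bash
python3 -m handwheel '[[-1,-0.26,0,-0.76,0,0.025,0],[-1,-0.26,0,-0.76,0,0.025,0],[-1,-0.28,0,-0.76,0,0.025,0],[-1,-0.28,0,-0.76,0,0.025,0],[-1,-0.3,0,-0.75,0,0.025,0],[-1,-0.3,0,-0.75,0,0.025,0],[-1,-0.33,0,-0.74,0,0.025,0],[-1,-0.33,0,-0.74,0,0.025,0],[-1,-0.35,0,-0.73,0,0.025,0],[-1,-0.35,0,-0.73,0,0.025,0],[-1,-0.37,0,-0.72,0,0.025,0],[-1,-0.37,0,-0.72,0,0.025,0]]'; python3 -m handwheel '[[-1,-0.39,0,-0.71,0,0.025,0],[-1,-0.39,0,-0.71,0,0.025,0],[-1,0,0,0,0,0,0],[-1,0,0,0,0,0,0]]'
python3 - <<'E'
from h import *
p=snapshot("side")
cv2.imwrite("pics/g3.png",p['image'][:,:,::-1])
E
```

```text
time: 7.08
tool_pos: [572.0, 177.0, 270.4]
tcp_rot: [-179.9, -34.8, -171.1]
ft_force: [-5.5, -11.3, -1.6]
finger_gap: 38.4
grip_force: 60.9
time: 7.42
tool_pos: [586.9, 179.3, 277.9]
tcp_rot: [-179.9, -37.5, -171.1]
ft_force: [-6.7, -7.6, 2.5]
finger_gap: 38.1
grip_force: 60.5
```

View pics/g3.png

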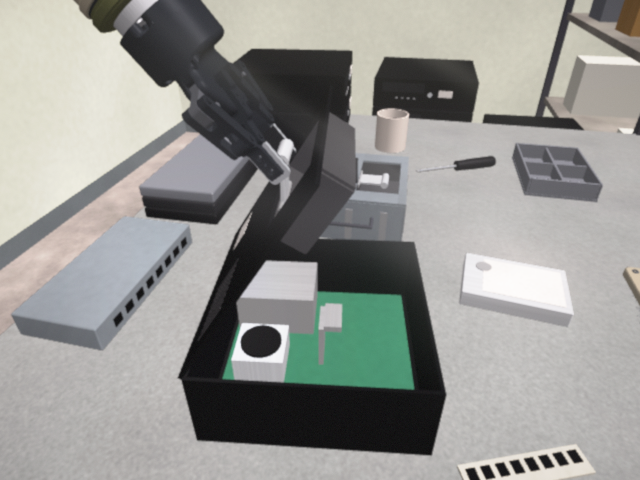

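The cover stands well open, at about 1.0 rad by the bar position. The bar is in the fingers at (285,155), and the toolbox paddle at (373,181) is untouched. Now I let go and back off along the tool axis.

```bash
python3 -m handwheel '[[0,0,0,0,0,0,0],[0.2,0,0,0,0,0,0],[0.4,0,0,0,0,0,0],[0.6,0,0,0,0,0,0],[0.7,0,0,0,0,0,0],[0.8,0,0,0,0,0,0],[0.9,0,0,0,0,0,0],[1,0,0,0,0,0,0],[1,0,0,0,0,0,0],[1,0,0,0,0,0,0],[1,0,0,0,0,0,0]]'; python3 -m handwheel '[[1,0,0,-0.5,0,0,0],[1,0,0,-1,0,0,0],[1,0,0,-1,0,0,0],[1,0,0,-1,0,0,0],[1,0,0,-1.5,0,0,0],[1,0,0,-1.5,0,0,0],[1,0,0,-1.5,0,0,0],[1,0,0,-1,0,0,0],[1,0,0,-0.5,0,0,0],[1,0,0,0,0,0,0],[1,0,0,0,0,0,0],[1,0,0,0,0,0,0]]'
python3 - <<'E'
from h import *
p=snapshot("side");cv2.imwrite("pics/g4.png",p['image'][:,:,::-1])
for r in place_of(p,"pc_paddle")[:2]: print(r['conf'],r['location'])
E
```

```text
time: 8.38
tool_pos: [587.3, 180.6, 277.9]
tcp_rot: [-180.0, -37.2, -171.0]
ft_force: [-0.5, -0.1, -0.4]
finger_gap: 85.7
grip_force: 0.0
time: 9.38
tool_pos: [637.0, 188.0, 351.8]
tcp_rot: [180.0, -36.8, -171.0]
ft_force: [-0.7, 0.0, -0.3]
finger_gap: 85.4
grip_force: 0.0
0.73 [557.0, 176.5, 274.6]
```

View pics/g4.png

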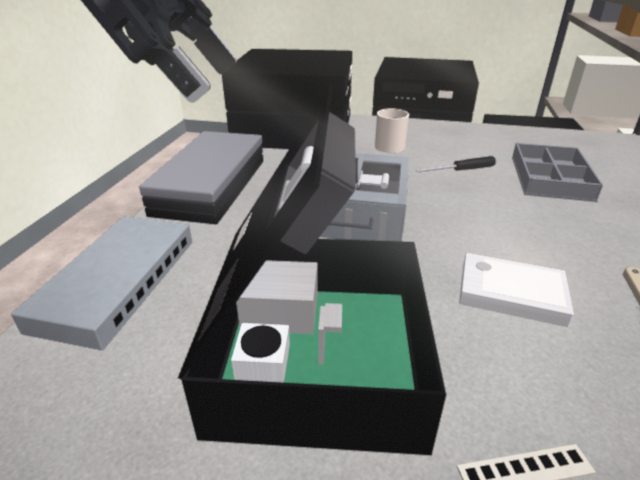

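The cover stays up. The bar is measured at (557, 176, 275), 207 mm from the hinge, which matches a flush paddle with the cover at about 1.0 rad. The gripper is clear at about (190,80), and the toolbox paddle is flush.

```bash
python3 -c "from bench import *;print(hand_in())"
```

```text
the job is handed in; nothing more can be done
None
```

The job is handed in: the PC cover stands open at about 1.0 rad (58°) by itself with its paddle sprung back, the toolbox paddle was left alone, and the gripper is clear; the judge's verdict was not shown.

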